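# Wedge the jar cupboard's door shut

## Robot

A 6-joint arm with a two-finger parallel gripper is mounted at the origin on the work surface. World frame = base frame: x ahead of the robot, y to its left, z up, the work surface at z = 0. Lengths are in m, angles in rad, forces in N, time in s.
With the tool pointing down it reaches from about 0.4 to 0.825 m from the base axis. Payload 7 kg.
Tool frame: the origin (TCP) lies midway between the tips of the shut fingers; the grasp point (between the pads) lies hold_point_z behind it (hold_point_z is the distance from the TCP to the grasp point, in m); z points along the fingers, y is the line along which they close (so a half turn about z gives the same grasp; the last joint's range is limited). The gripper opens to 88 mm and grips with 3 to 60 N. Pads are 19 mm wide; open, the fingers measure 130 mm over their backs; the gripper's body (78 mm by 193 mm) begins 47 mm behind the grasp point.
Start: joints at [1.44, 0.359, 0.012, 0, -1.224, -0.288], TCP at [0.275, 0.617, 0.192] pointing down, gripper open.
Joint ranges: [-3.07, 3.07], [-1.43, 2.12], [-1.02, 1.25], [-3.03, 1.67], [-3.05, -0], [-3.03, 3.03]. Speed limits (rad/s): [2.39, 2.39, 3.01, 3.14, 3.14, 3.14].

## Interface

Orientations are given as [roll, pitch, yaw] about the fixed x, y, z axes, in that order (R = Rz(yaw) Ry(pitch) Rx(roll)).
In Python, from station import * gives the robot as it stands.
- The arm moves only by the tool apply_moves, never from a script. Its argument "steps" is a list of rows, each an object with "translation": the shift along the world's x, y, z scaled (see below), a list of three; "rotation": the turn, a rotation vector about the world's x, y, z scaled (see below), a list of three. A call has exactly 10 rows; each row is the pose to reach, as a shift and turn from the pose commanded when the call began; what a row does not reach only later rows make up. The controller multiplies each number of a shift by 250 mm and each number of a turn by 30 degrees. A row lasts 1/12 s, in which the tool goes at most 41.7 mm and 7.16 degrees, less where a joint would pass 70% of its speed; a pose out of reach is approached as far as the arm can. A call with a number of a shift or a turn outside -1 to 1 is refused whole. A call with a gripper value outside its range is refused whole. "jaw" is the closure, from -1 (fully open) to 1 (shut), so that 0 is half open, set as the call begins (left out, the last holds). The fingers move at their own pace and stop on an object; "newtons" is the grip in N (left out, the last holds). Time passes only in rows, so rows that repeat a pose let the fingers close, or fill a call up. It gives the time, the measured TCP pose, the force, the opening and the grip force at its end, in the units of the state.
- get_state(): the state, without advancing time (a new reading comes with each control period).
- grab_frame(name): name is "scene" or "top" or "wrist"; returns the picture (400x640x3 uint8, blue, green, red); there is no depth.
- camera_model(name): a dict with "fx", "fy", "cx", "cy" (pixels), "xyz" and "rotation" of the camera in the world. Camera axes: x right, y down, z forward; pixel columns grow to the right and rows downward; lengths in m; the calibration is good to about 2 mm. A picture is of the moment at which its call begins: read the wrist's pose just before it. camera_model takes no time and is no camera call; for the wrist camera it gives the pose at the moment of the call.
- job_done(): hands the job in; it is judged then, once.
The state is a dict: "t": time; "q": joint angles; "qd": joint speeds; "joint_efforts": joint torques, N m; "eef_pos": TCP position; "ee_rot": TCP orientation; "force": force on the tool from outside, world axes, zero at the start; "moment": the same for the moment, N m; "width": finger opening in m; "gripper_force": force on a finger pad.
Only numpy, scipy, OpenCV 4.12 (cv2) and the standard library are available. Lean on these libraries where they do the work, as an engineer would, in place of code of your own. Each camera call takes 0.05 s, during which the arm holds its last target. There are 200 camera calls.

## Task

The glazed door of the little jar cupboard hangs loose and stands ajar. First push it gently shut; then take the wooden wedge, lay it flat on the counter in front of the door, slide its thin end squarely under the half of the door away from the hinge, and tap it in bit by bit until it is firmly jammed and holds the door shut, without forcing it. Let go and leave it there, and do not disturb the jars or the tray.

Things in the scene. Friction and masses are not known exactly. Their poses are not given: they have to be found in the camera images.
- door (a joint): Opening angle of the cupboard's door, rad: 0 shut, up to 1.3 open. Swings easily on a vertical hinge (friction about 0.04 N m), no latch, no spring, stays where left. Door 240 wide, 200 high, 18 thick, wooden frame 32 wide round a clear pane, no projecting handle. An aluminium strip 16 thick, clamped in its lower edge, stands 2 to 10 mm out below: how far is not measured.
- cupboard: Small wooden tabletop cupboard, fixed. Origin on the counter in the plane of the shut door's outer face, midway across. x points into the cupboard, y along the front to the hinge, z up. Shut door: x 0 to 18, y -120 to 120, wood from 19 to 219 high; its bottom strip (x 1 to 17) leaves a gap of 9 to 17 mm over the counter. Carcass behind the door, x 19 to 169, top 227 high.
- door_hinge (a point): Point on the hinge line at the lower edge of the door's wood, outer face (cupboard frame: 0, 120, 19 mm).
- door_corner (a point): Lower outer corner of the door's wood at its free end, 240 from the hinge; moves with the door; with the door shut it lies at 0, -120, 19 mm in the cupboard's frame.
- wedge: Plain light wooden wedge, about 60 g, 150 long, 30 wide, flat on the counter. Origin: centre of underside, x to its thin end, z up. Top rises evenly from 3 thick (x = 75) to 27 (x = -45), 1 in 5; then a flat heel 27 high to x = -75. Wood grips on counter and door (friction roughly 0.5 to 0.7): a wedge driven in stays in.
- wedge_heel (a point): Centre of the wedge's heel (wedge frame: -60, 0, 13.5 mm): the place to grip it, across its 30 width. Once the wedge meets the strip the push needed rises by about 3 N per mm; a steady push of 9 to 14 N along its length jams it well, under 6 N leaves it loose, and over about 20 N strains the door.
- jar_a: Bystander: jam jar with gold lid, 68 diameter, 85 high. Origin at the centre of its foot.
- jar_b: Bystander: smaller jam jar, 60 diameter, 70 high. Origin at the centre of its foot.
- sample_tray: Bystander: low black tray 100 x 150 x 20 high. Origin at the centre of its underside.
Not all that is in view belongs to the job. Several things look just like the wedge: the one meant starts farthest to the robot's right.

How it is judged:
On the way, in this order (a step that is already met when the one before it is completed fails the run):
1. the door has been pushed shut (within 0.03 rad) (value of joint door below 0.03 rad), for 0.2 s.
2. the thin end of the wedge is under the door's free half, the wedge flat on the counter (x of wedge in the frame of cupboard above -0.07 m and y of wedge in the frame of cupboard between -0.125 and 0 m and height (world z) of wedge below 0.004 m and angle between wedge's own z axis and vertical below 0.05 rad), for 0.1 s.
At the end, for the whole second after the job is handed in: The door is shut (within 0.03 rad); the wedge lies flat under the half of the door away from the hinge, square to it within 0.25 rad, at rest, and is jammed: it still presses on the door with more than 4 N after it is let go (value of joint door below 0.03 rad and contact force between wedge and door above 4 N and y of wedge in the frame of cupboard between -0.125 and 0 m and angle between the x axis of wedge and the x axis of cupboard, either way round below 0.25 rad and angle between wedge's own z axis and vertical below 0.06 rad and linear speed of wedge below 0.005 m/s); the robot touches nothing.
It fails at once if the wedge is forced: it presses on the door with more than 28 N (contact force between wedge and door above 28 N).
It fails at once if the door is slammed (faster than 1.5 rad/s) or pushed by the robot with more than 30 N (velocity of joint door below -1.5 rad/s or contact force between any of the arm, the fingers and door above 30 N).
It fails at once if a bystander is moved by more than 15 mm (distance of any of jar_a, jar_b, sample_tray from where it was at the start of the episode above 0.015 m).
It also fails if it takes over 72 s, if anything falls off the work surface, if the arm or the gripper's body presses on something with over 40 N, if the wrist force passes 120 N, or if a joint passes its speed limit or range.

## Working session

There is one attempt and no reset: what is moved stays moved. The work goes in short steps, Python scripts to look and compute and a tool call to move; the robot and the scene stay as the last step left them, time stands still between calls to the robot, and variables do not carry over. Pictures are saved under pics/ and viewed, at most 10 in all, crops included, and the job is handed in when it is done.

Besides the shell and the picture viewer there is one more tool, called as a command line: name --argument value ..., lists and objects as JSON in quotes. apply_moves: Moves the arm, as the interface text tells. Shifts and turns lie within -1 to 1; 1 stands for 250 mm of shift or 30 degrees of turn. Its arguments: {"type":"object","properties":{"steps":{"type":"array"},"jaw":{"type":"number"},"newtons":{"type":"number"}},"required":["steps"]}

```bash
mkdir -p pics; ls; python3 - <<'E'
from station import *
import cv2,numpy as np
s=get_state();print(s)
for n in("scene","top"):
    cv2.imwrite(f"pics/{n}0.png",grab_frame(n));print(n,camera_model(n))
E
```

```text
pics
{'t': 0.0, 'q': array([ 1.44009633e+00,  3.59398636e-01,  1.10744263e-02, -3.46020354e-04,
       -1.22411015e+00, -2.88089374e-01]), 'qd': array([ 3.65143128e-05,  5.30748134e-04,  6.93061488e-04, -4.47422940e-04,
       -1.29027289e-03, -3.41386308e-04]), 'joint_efforts': array([ 1.87517021e-04, -5.82708442e+01,  2.93043888e+01,  6.99652523e+00,
        6.87154839e-03, -1.69074842e-04]), 'eef_pos': array([0.27430796, 0.61615597, 0.19152266]), 'ee_rot': array([ 3.13992970e+00, -1.53567697e-04, -4.18907085e-01]), 'force': array([ 0.61057264, -0.40092731,  0.58619737]), 'moment': array([-0.0125489 ,  0.00707895, -0.02214013]), 'gripper_force': 0.0, 'width': 0.08722851010859942}
scene {'fx': 491.2105970868952, 'fy': 491.2105970868952, 'cx': 326.9596943019044, 'cy': 200.57697308835034, 'xyz': array([1.06149971, 0.46944992, 0.75058776]), 'rotation': array([-2.28873913, -0.00361408,  2.44705652])}
top {'fx': 398.5658599239379, 'fy': 398.5658599239379, 'cx': 319.5800617474522, 'cy': 199.58128026709153, 'xyz': array([ 0.46627679, -0.17039974,  0.98066003]), 'rotation': array([-3.03256561, -0.01299273, -1.57748459])}
```

View pics/scene0.png

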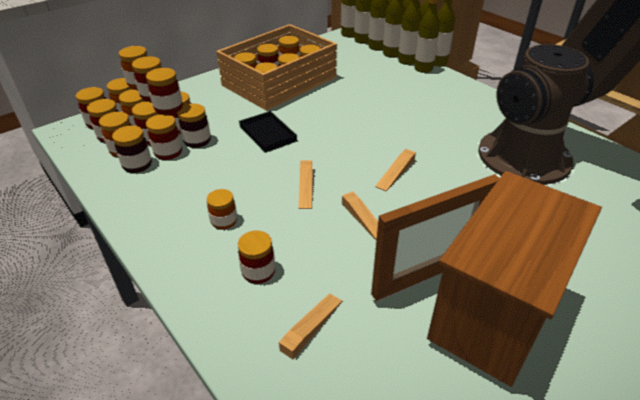

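View pics/top0.png

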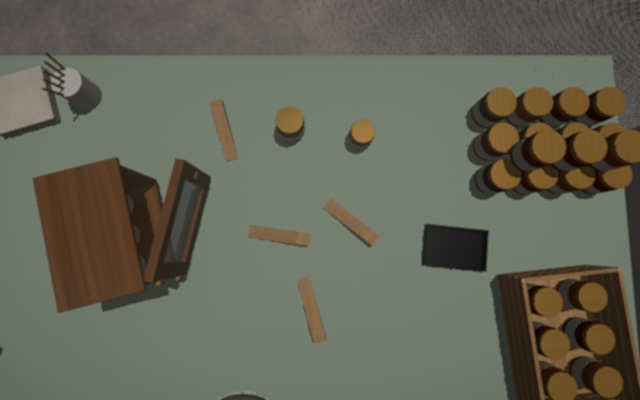

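The top view (image right = robot's right) shows the cupboard at left, its front facing right, with top corners at about (34,178), (117,159), (144,290) and (59,311). The door is ajar, with its hinge near (148,280) and its free end near (185,162).

There are four wedge-like pieces: (223,130), (280,236), (351,222) and (312,310). The one farthest to the robot's right should be (351,222). The jars are at (289,121) and (362,131), and the tray is at (455,247).

```bash
cat > h.py <<'E'
from station import *
import cv2,numpy as np
from scipy.spatial.transform import Rotation as R
def rot(c): return R.from_euler('xyz',c['rotation']).as_matrix()
def cast(c,uv,z):
    uv=np.atleast_2d(uv).astype(float)
    d=np.c_[(uv[:,0]-c['cx'])/c['fx'],(uv[:,1]-c['cy'])/c['fy'],np.ones(len(uv))]@rot(c).T
    return c['xyz']+d*((z-c['xyz'][2])/d[:,2])[:,None]
def proj(c,P):
    p=(np.atleast_2d(P)-c['xyz'])@rot(c)
    return np.c_[c['fx']*p[:,0]/p[:,2]+c['cx'],c['fy']*p[:,1]/p[:,2]+c['cy']]
E
python3 - <<'E'
from h import *
np.set_printoptions(precision=3,suppress=True)
c=camera_model("top");im=cv2.imread("pics/top0.png");hsv=cv2.cvtColor(im,cv2.COLOR_BGR2HSV)
m=cv2.inRange(hsv,(5,70,90),(22,255,255))
for k in cv2.findContours(m,cv2.RETR_EXTERNAL,cv2.CHAIN_APPROX_NONE)[0]:
    a=cv2.contourArea(k)
    if 300<a<2500:
        r=cv2.minAreaRect(k);b=cv2.boxPoints(r)
        print(a,np.round(r[0]),np.round(r[1],1),'at z0.01',cast(c,r[0],0.01)[0],'corners',np.round(b).tolist())
print('carcass',cast(c,[(34,178),(117,159),(144,290),(59,311)],.227)[:,:2])
s=camera_model("scene");print('scene carc',cast(s,[(510,175),(600,206),(548,310),(441,263)],.227)[:,:2])
print('cand in scene',proj(s,cast(c,[(223,130),(280,236),(351,222),(312,310)],0.01)))
big=cv2.resize(im[150:330,200:400],None,fx=3,fy=3,interpolation=cv2.INTER_CUBIC)
lef=cv2.resize(im[140:330,20:230],None,fx=3,fy=3,interpolation=cv2.INTER_CUBIC)
cv2.imwrite("pics/crop_w.png",big);cv2.imwrite("pics/crop_d.png",lef)
E
```

```text
656.0 [569. 386.] [26. 42.] at z0.01 [ 0.129 -0.767  0.01 ] corners [[548.0, 373.0], [590.0, 373.0], [590.0, 399.0], [548.0, 399.0]]
627.5 [608. 382.] [29. 27.] at z0.01 [ 0.138 -0.859  0.01 ] corners [[594.0, 367.0], [621.0, 367.0], [621.0, 396.0], [594.0, 396.0]]
620.0 [600. 339.] [28. 28.] at z0.01 [ 0.235 -0.849  0.01 ] corners [[586.0, 325.0], [614.0, 325.0], [614.0, 353.0], [586.0, 353.0]]
606.5 [592. 297.] [28. 27.] at z0.01 [ 0.333 -0.839  0.01 ] corners [[579.0, 283.0], [606.0, 283.0], [606.0, 311.0], [579.0, 311.0]]
774.0 [311. 310.] [66.  13.3] at z0.01 [ 0.309 -0.162  0.01 ] corners [[296.0, 280.0], [309.0, 276.0], [326.0, 340.0], [313.0, 344.0]]
692.0 [279. 235.] [61.1 12.7] at z0.01 [ 0.486 -0.085  0.01 ] corners [[248.0, 237.0], [250.0, 225.0], [310.0, 233.0], [308.0, 246.0]]
716.5 [352. 222.] [62.  12.7] at z0.01 [ 0.517 -0.261  0.01 ] corners [[323.0, 208.0], [331.0, 198.0], [380.0, 236.0], [372.0, 246.0]]
412.5 [ 95. 239.] [120.5  10.2] at z0.01 [0.481 0.357 0.01 ] corners [[82.0, 180.0], [92.0, 178.0], [109.0, 298.0], [99.0, 299.0]]
312.5 [579. 179.] [26.1 16.6] at
[... 1359 characters left out ...]
01 ] corners [[597.0, 87.0], [625.0, 87.0], [625.0, 115.0], [597.0, 115.0]]
613.0 [574. 101.] [28. 28.] at z0.01 [ 0.821 -0.832  0.01 ] corners [[560.0, 87.0], [588.0, 87.0], [588.0, 115.0], [560.0, 115.0]]
622.0 [538. 100.] [27. 29.] at z0.01 [ 0.822 -0.738  0.01 ] corners [[523.0, 87.0], [552.0, 87.0], [552.0, 114.0], [523.0, 114.0]]
633.0 [502. 101.] [28. 29.] at z0.01 [ 0.821 -0.646  0.01 ] corners [[487.0, 87.0], [516.0, 87.0], [516.0, 115.0], [487.0, 115.0]]
carcass [[0.593 0.36 ]
 [0.629 0.206]
 [0.383 0.145]
 [0.346 0.298]]
scene carc [[0.39  0.16 ]
 [0.347 0.299]
 [0.594 0.357]
 [0.638 0.216]]
cand in scene [[312.034 321.755]
 [365.163 215.739]
 [305.493 183.701]
 [395.783 168.715]]
```

View pics/crop_w.png

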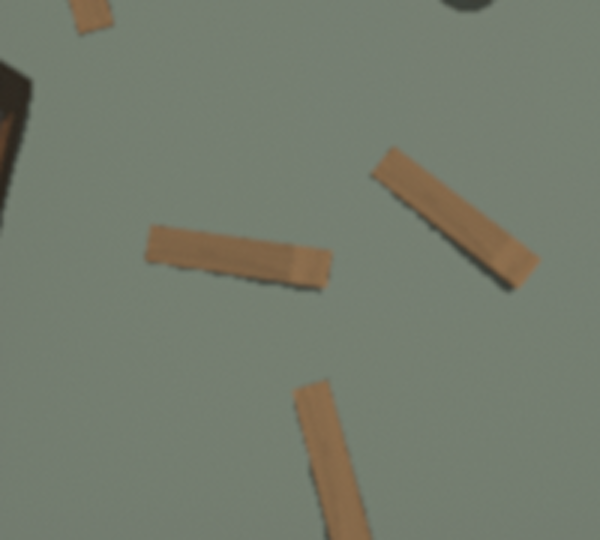

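View pics/crop_d.png

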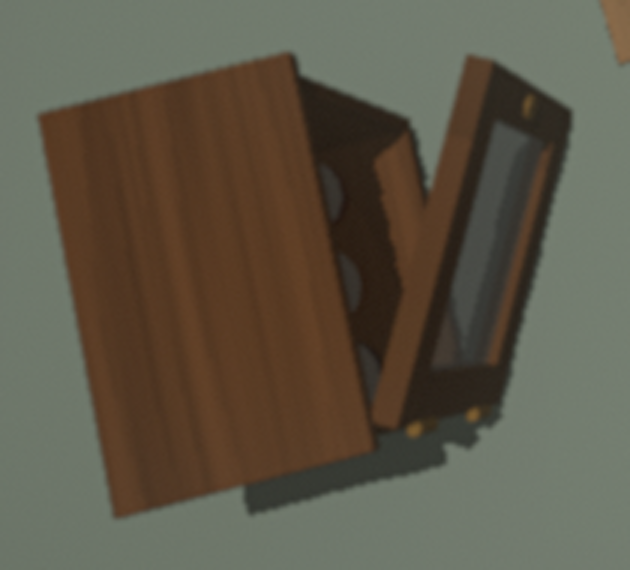

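The target wedge is confirmed as (351,222): thin end at upper left (327,203), heel at lower right about (372,238). The door crop shows the top-face corners at about (176,158), (185,161), (144,279) and (153,283), with the hinge on the robot side.

```bash
python3 - <<'E'
from h import *
import station
print([n for n in dir(station) if not n.startswith('_')], getattr(station,'hold_point_z',None))
np.set_printoptions(precision=4,suppress=True)
c=camera_model("top")
D=cast(c,[(176,158.3),(185,160.7),(144,279.3),(152.7,283.3)],.219)[:,:2];print('door inFree,outFree,inHinge,outHinge',D)
v=D[1]-D[3];print('len',np.linalg.norm(v),'ang',np.degrees(np.arctan2(v[1],v[0])), np.linalg.norm(D[0]-D[1]))
h=cast(c,[(380,236),(372,246)],.027).mean(0)[:2];t=cast(c,[(323,208),(331,198)],.003).mean(0)[:2]
v=t-h;print('heelend',h,'thin',t,'len',np.linalg.norm(v),'yaw',np.degrees(np.arctan2(v[1],v[0])))
E
```

```text
['Unreachable', 'camera_model', 'get_state', 'grab_frame', 'hold_point_z', 'job_done'] 0.0188
door inFree,outFree,inHinge,outHinge [[0.6314 0.0965]
 [0.6266 0.079 ]
 [0.4013 0.1487]
 [0.3938 0.1322]]
len 0.23882134734028299 ang -12.859152888172463 0.018128845955699708
heelend [ 0.4705 -0.3174] thin [ 0.5647 -0.2021] len 0.14883542877080186 yaw 50.78012162527094
```

The shut door's free corner should be near (0.627, 0.188) and the hinge is at (0.394, 0.132), so the door is open about 0.46 rad. The sizes check out (door 239 mm, wedge 149 mm). I'll now go over the cupboard to the front of the door, turning the tool to yaw -76.5°.

apply_moves --steps '[{"translation":[0,0,0.13],"rotation":[0,0,-0.1]},{"translation":[0,0,0.26],"rotation":[0,0,-0.2]},{"translation":[0,0,0.39],"rotation":[0,0,-0.3]},{"translation":[0,0,0.52],"rotation":[0,0,-0.4]},{"translation":[0.07,-0.12,0.52],"rotation":[0,0,-0.5]},{"translation":[0.14,-0.24,0.52],"rotation":[0,0,-0.6]},{"translation":[0.21,-0.36,0.52],"rotation":[0,0,-0.7]},{"translation":[0.28,-0.48,0.52],"rotation":[0,0,-0.8]},{"translation":[0.35,-0.6,0.52],"rotation":[0,0,-0.9]},{"translation":[0.42,-0.72,0.52],"rotation":[0,0,-1.0]}]' --jaw 1 --newtons 30

```text
t: 0.93
eef_pos: [0.3798, 0.4349, 0.3221]
ee_rot: [3.141, -0.0, -0.945]
force: [0.8, 0.3, 0.5]
width: 0.0267
gripper_force: 0.0
```

apply_moves --steps '[{"translation":[0.054,-0.1,0],"rotation":[0,0,-0.075]},{"translation":[0.108,-0.2,0],"rotation":[0,0,-0.15]},{"translation":[0.162,-0.3,0],"rotation":[0,0,-0.225]},{"translation":[0.216,-0.4,0],"rotation":[0,0,-0.3]},{"translation":[0.27,-0.5,0],"rotation":[0,0,-0.375]},{"translation":[0.324,-0.6,0],"rotation":[0,0,-0.45]},{"translation":[0.378,-0.7,0],"rotation":[0,0,-0.525]},{"translation":[0.432,-0.8,0],"rotation":[0,0,-0.6]},{"translation":[0.486,-0.9,0],"rotation":[0,0,-0.675]},{"translation":[0.54,-1.0,0],"rotation":[0,0,-0.75]}]'

```text
t: 1.77
eef_pos: [0.5147, 0.1853, 0.3222]
ee_rot: [3.141, -0.0, -1.337]
force: [-0.5, -0.7, 0.2]
width: 0.0003
gripper_force: 0.0
```

apply_moves --steps '[{"translation":[0.09,-0.12,0],"rotation":[0,0,0]},{"translation":[0.18,-0.24,0],"rotation":[0,0,0]},{"translation":[0.27,-0.36,0],"rotation":[0,0,0]},{"translation":[0.36,-0.48,0],"rotation":[0,0,0]},{"translation":[0.36,-0.6,0],"rotation":[0,0,0]},{"translation":[0.36,-0.68,-0.1],"rotation":[0,0,0]},{"translation":[0.36,-0.68,-0.2],"rotation":[0,0,0]},{"translation":[0.36,-0.68,-0.3],"rotation":[0,0,0]},{"translation":[0.36,-0.68,-0.4],"rotation":[0,0,0]},{"translation":[0.36,-0.68,-0.5],"rotation":[0,0,0]}]'

```text
t: 2.6
eef_pos: [0.6041, 0.0162, 0.196]
ee_rot: [3.141, 0.0, -1.336]
force: [-1.0, 0.0, -0.3]
width: 0.0001
gripper_force: 0.0
```

apply_moves --steps '[{"translation":[0,0.04,0],"rotation":[0,0,0]},{"translation":[0,0.08,0],"rotation":[0,0,0]},{"translation":[0,0.12,0],"rotation":[0,0,0]},{"translation":[0,0.16,0],"rotation":[0,0,0]},{"translation":[0,0.2,0],"rotation":[0,0,0]},{"translation":[0,0.24,0],"rotation":[0,0,0]},{"translation":[0,0.28,0],"rotation":[0,0,0]},{"translation":[0,0.32,0],"rotation":[0,0,0]},{"translation":[0,0.36,0],"rotation":[0,0,0]},{"translation":[0,0.4,0],"rotation":[0,0,0]}]'

```text
t: 3.43
eef_pos: [0.6045, 0.1178, 0.1975]
ee_rot: [-3.142, 0.0, -1.335]
force: [0.2, -0.6, 0.1]
width: 0.0006
gripper_force: 0.0
```

apply_moves --steps '[{"translation":[0,0.018,0],"rotation":[0,0,0]},{"translation":[0,0.036,0],"rotation":[0,0,0]},{"translation":[0,0.054,0],"rotation":[0,0,0]},{"translation":[0,0.072,0],"rotation":[0,0,0]},{"translation":[0,0.09,0],"rotation":[0,0,0]},{"translation":[0,0.108,0],"rotation":[0,0,0]},{"translation":[0,0.126,0],"rotation":[0,0,0]},{"translation":[0,0.144,0],"rotation":[0,0,0]},{"translation":[0,0.152,0],"rotation":[0,0,0]},{"translation":[0,0.16,0],"rotation":[0,0,0]}]'

```text
t: 4.27
eef_pos: [0.6045, 0.157, 0.1974]
ee_rot: [3.142, -0.0, -1.335]
force: [0.3, 0.1, -0.2]
width: 0.0005
gripper_force: 0.0
```

```bash
python3 - <<'E'
from h import *
im=grab_frame("top");cv2.imwrite("pics/top1.png",im)
cv2.imwrite("pics/crop_d1.png",cv2.resize(im[140:330,20:230],None,fx=3,fy=3,interpolation=cv2.INTER_CUBIC))
E
```

```text
(no output)
```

View pics/crop_d1.png

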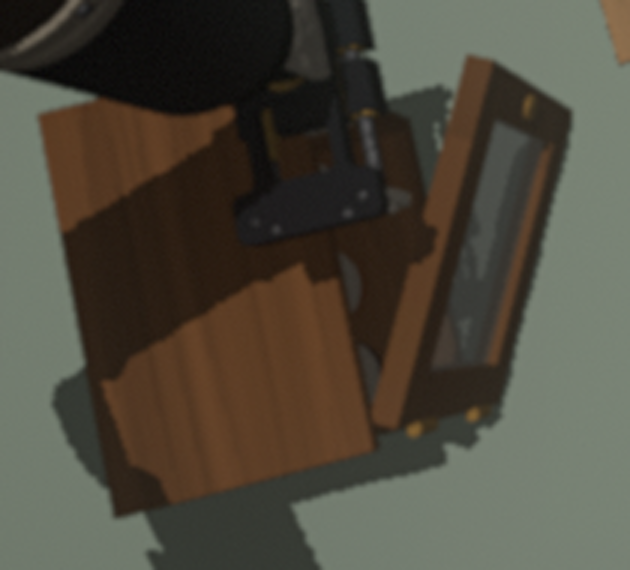

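The crop shows the door still ajar and the gripper drawn over the cupboard at about (123,208), which does not match the reported TCP. I'll check the projection and take a fresh frame.

```bash
python3 - <<'E'
from h import *
np.set_printoptions(precision=4,suppress=True)
c=camera_model("top");s=get_state();print(s['t'],s['eef_pos'],s['force'])
p=s['eef_pos'];print(proj(c,[p,p+[0,0,.07],p+[0,0,.15],[.515,.185,.36]]))
a=grab_frame("top");b=grab_frame("scene");print(get_state()['t'])
cv2.imwrite("pics/both2.png",np.hstack([cv2.resize(a[130:330,20:270],(400,320)),cv2.resize(b[80:400,240:640],(400,320))]))
E
```

```text
4.3167 [0.6045 0.1571 0.1974] [-0.0794 -0.07   -0.4679]
[[148.5562 174.0796]
 [132.5211 167.3944]
 [109.9257 157.9742]
 [ 84.7475 213.1103]]
4.4167
```

View pics/both2.png

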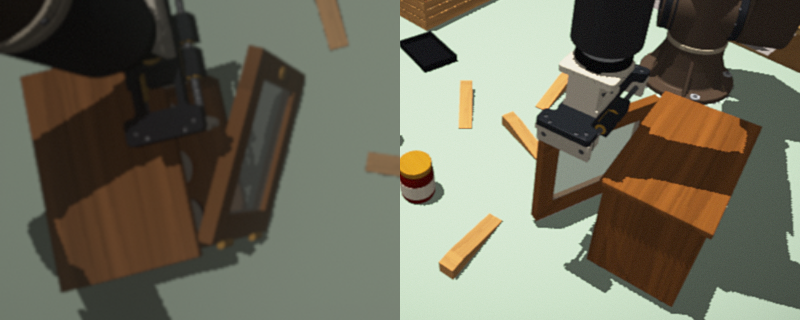

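The door looks unmoved although the fingers report being past it. I'll check this by numbers: the projected door corners and TCP in both views, and the door's pixel change.

```bash
python3 - <<'E'
from h import *
np.set_printoptions(precision=3,suppress=True)
c=camera_model("top");s=camera_model("scene");st=get_state();p=st['eef_pos']
print('scene: door free out top/bot, hinge top, tcp, body', proj(s,[[.6266,.079,.219],[.6266,.079,.019],[.394,.132,.219],p,p+[0,0,.07],p+[0,0,.17]]).round())
b=grab_frame("top");a=cv2.imread("pics/top0.png");print('diff door',[cv2.absdiff(a,b)[y:y+15,165:205].mean().round(1) for y in range(155,285,15)])
wc=camera_model("wrist");w=grab_frame("wrist");cv2.imwrite("pics/w3.png",w)
print(wc,proj(wc,[p,[.6266,.079,.219],[.394,.132,.219],[.627,.188,.219]]).round())
E
```

```text
scene: door free out top/bot, hinge top, tcp, body [[378. 213.]
 [371. 292.]
 [494. 172.]
 [423. 243.]
 [429. 210.]
 [439. 154.]]
diff door [np.float64(3.7), np.float64(7.3), np.float64(3.2), np.float64(2.1), np.float64(3.5), np.float64(4.7), np.float64(3.0), np.float64(2.8), np.float64(3.6)]
{'fx': 333.5057944529123, 'fy': 333.5057944529123, 'cx': 316.6650629661704, 'cy': 198.04147265672225, 'xyz': array([0.621, 0.092, 0.389]), 'rotation': array([ 2.896,  0.   , -2.906])} [[318. 228.]
 [312.  85.]
 [693. 283.]
 [267. 283.]]
```

View pics/w3.png

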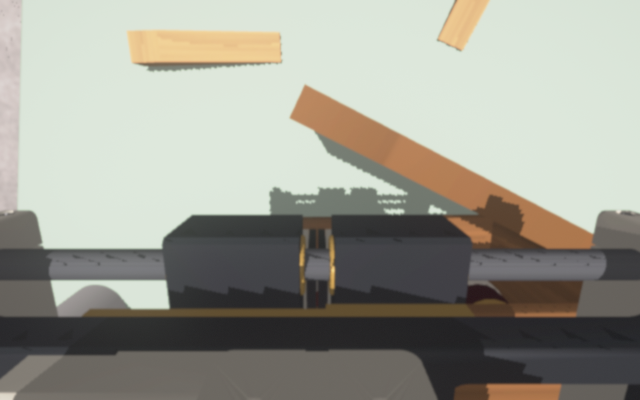

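The wrist view shows the door still ajar (free corner at about (303,87), as predicted) and the fingers now on the cupboard side of it. They must have passed over the top rail, so I'll lift out, go back in front and come down lower for a bigger overlap.

apply_moves --steps '[{"translation":[0,0,0.12],"rotation":[0,0,0]},{"translation":[0,0,0.24],"rotation":[0,0,0]},{"translation":[0,0,0.36],"rotation":[0,0,0]},{"translation":[0,0,0.44],"rotation":[0,0,0]},{"translation":[0,-0.1,0.44],"rotation":[0,0,0]},{"translation":[0,-0.2,0.44],"rotation":[0,0,0]},{"translation":[0,-0.3,0.44],"rotation":[0,0,0]},{"translation":[0,-0.4,0.44],"rotation":[0,0,0]},{"translation":[0,-0.5,0.44],"rotation":[0,0,0]},{"translation":[0,-0.56,0.44],"rotation":[0,0,0]}]'

```text
t: 5.35
eef_pos: [0.6042, 0.0144, 0.3077]
ee_rot: [-3.141, -0.0, -1.336]
force: [0.1, 0.3, 0.1]
width: 0.0003
gripper_force: 0.0
```

apply_moves --steps '[{"translation":[0,0,-0.1],"rotation":[0,0,0]},{"translation":[0,0,-0.2],"rotation":[0,0,0]},{"translation":[0,0,-0.3],"rotation":[0,0,0]},{"translation":[0,0,-0.4],"rotation":[0,0,0]},{"translation":[0,0,-0.48],"rotation":[0,0,0]},{"translation":[0,0,-0.56],"rotation":[0,0,0]},{"translation":[0,0.05,-0.57],"rotation":[0,0,0]},{"translation":[0,0.1,-0.57],"rotation":[0,0,0]},{"translation":[0,0.12,-0.57],"rotation":[0,0,0]},{"translation":[0,0.12,-0.57],"rotation":[0,0,0]}]'

```text
t: 6.18
eef_pos: [0.6055, 0.0485, 0.1664]
ee_rot: [-3.139, 0.0, -1.333]
force: [0.5, 0.7, 0.9]
width: 0.0007
gripper_force: 0.0
```

```bash
python3 - <<'E'
from h import *
np.set_printoptions(precision=3,suppress=True)
s=camera_model("scene");p=get_state()['eef_pos'];print(p,proj(s,[p,[.604,.084,.219]]).round())
b=grab_frame("scene");w=grab_frame("wrist");cv2.imwrite("pics/b4.png",np.hstack([b[120:320,300:500].repeat(2,0).repeat(2,1),cv2.resize(w[50:300,170:470],(400,400))]))
E
```

```text
[0.605 0.048 0.166] [[373. 221.]
 [391. 209.]]
```

View pics/b4.png

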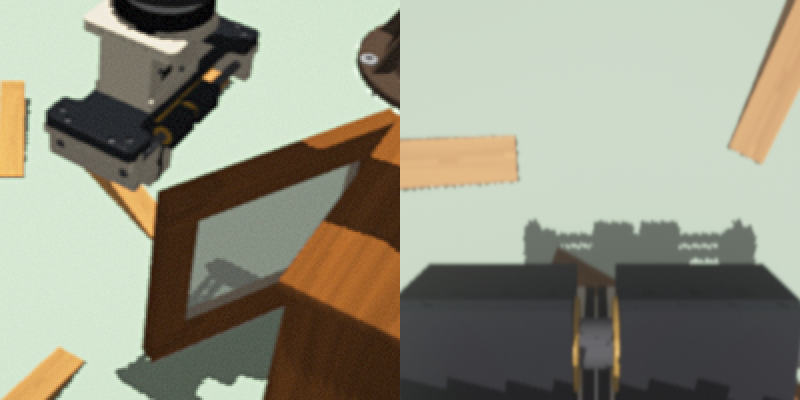

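The scene crop shows the door's free top corner at about full-frame (380,215) and the gripper's body in front of it. No fingertip shows at the expected (373,221). I'll compare the body's corners with their projection.

```bash
python3 - <<'E'
from h import *
np.set_printoptions(precision=3,suppress=True)
s=camera_model("scene");w=camera_model("wrist");st=get_state();p=st['eef_pos'];M=R.from_euler('xyz',st['ee_rot']).as_matrix()
B=[p+M@np.array([x,y,-z]) for z in(.066,.11) for x in(-.039,.039) for y in(-.0965,.0965)]
for b in B: print(b,proj(s,b)[0].round(),proj(w,b)[0].round())
F=[p+M@np.array([x,y,-z]) for z in(0,.03) for x in(-.01,.01) for y in(-.021,.021)]
for b in F: print('F',b,proj(s,b)[0].round(),proj(w,b)[0].round())
E
```

```text
[0.69  0.108 0.232] [362. 235.] [101. 361.]
[0.502 0.063 0.232] [424. 171.] [537. 361.]
[0.708 0.032 0.232] [320. 214.] [ 70. 189.]
[ 0.52  -0.013  0.232] [385. 155.] [569. 189.]
[0.69  0.108 0.276] [364. 213.] [ 14. 461.]
[0.502 0.063 0.276] [428. 151.] [626. 461.]
[0.708 0.032 0.276] [320. 192.] [-53. 226.]
[ 0.52  -0.013  0.276] [388. 135.] [695. 226.]
F [0.623 0.062 0.166] [371. 230.] [284. 243.]
F [0.582 0.052 0.166] [384. 217.] [353. 243.]
F [0.628 0.043 0.166] [361. 225.] [283. 212.]
F [0.587 0.033 0.166] [374. 212.] [354. 212.]
F [0.623 0.062 0.196] [372. 217.] [279. 265.]
F [0.582 0.052 0.196] [385. 204.] [359. 265.]
F [0.628 0.043 0.196] [362. 212.] [278. 229.]
F [0.587 0.033 0.196] [375. 199.] [360. 229.]
```

The body's corners sit about 44 mm higher in the picture than the stated geometry gives, so the real fingertips may be higher than the reported TCP. I'll test it with a gentle push at this height, watching the door's lower free corner in the scene view.

apply_moves --steps '[{"translation":[0,0.03,0],"rotation":[0,0,0]},{"translation":[0,0.06,0],"rotation":[0,0,0]},{"translation":[0,0.09,0],"rotation":[0,0,0]},{"translation":[0,0.12,0],"rotation":[0,0,0]},{"translation":[0,0.15,0],"rotation":[0,0,0]},{"translation":[0,0.18,0],"rotation":[0,0,0]},{"translation":[0,0.2,0],"rotation":[0,0,0]},{"translation":[0,0.22,0],"rotation":[0,0,0]},{"translation":[0,0.24,0],"rotation":[0,0,0]},{"translation":[0,0.24,0],"rotation":[0,0,0]}]'

```text
t: 7.12
eef_pos: [0.6045, 0.1075, 0.1649]
ee_rot: [3.142, 0.0, -1.334]
force: [-0.2, -0.2, 0.4]
width: 0.0004
gripper_force: 0.0
```

```bash
cat >> h.py <<'E'
def doorcorner(name="sc"):
    im=grab_frame("scene");cv2.imwrite(f"pics/{name}.png",im)
    hsv=cv2.cvtColor(im,cv2.COLOR_BGR2HSV)
    m=cv2.inRange(hsv,(0,110,20),(14,255,140))  # dark wood
    m[:,:340]=0
    n,l,st,_=cv2.connectedComponentsWithStats(m);k=1+np.argmax(st[1:,4]);ys,xs=np.where(l==k)
    return st[k,:4],[(x,ys[xs==x].min(),ys[xs==x].max()) for x in range(xs.min(),xs.min()+45,6)]
E
python3 - <<'E'
from h import *
print(get_state()['eef_pos'],get_state()['force'])
print(doorcorner("sc5"))
a=cv2.imread("pics/scene0.png");b=cv2.imread("pics/sc5.png");print(cv2.absdiff(a,b)[255:300,365:400].mean())
E
```

```text
[0.60452098 0.10753008 0.16486021] [-0.22489342 -0.18294304  0.40600318]
(array([387, 184, 214, 202], dtype=int32), [(387, np.int64(303), np.int64(310)), (393, np.int64(258), np.int64(315)), (399, np.int64(237), np.int64(310)), (405, np.int64(227), np.int64(306)), (411, np.int64(223), np.int64(302)), (417, np.int64(221), np.int64(297)), (423, np.int64(217), np.int64(294)), (429, np.int64(214), np.int64(338))])
102.19301587301587
```

The push works at this height: the door's lower corner moved from (374,298) to about (389,312). I'll work out its angle against the tool position.

```bash
cat >> h.py <<'E'
H=np.array([.394,.132])
def ang(uv):
    P=cast(camera_model("scene"),uv,.019)[0];d=P[:2]-H
    return P,np.hypot(*d),13.5-np.degrees(np.arctan2(d[1],d[0]))
E
python3 - <<'E'
from h import *
np.set_printoptions(precision=3,suppress=True)
for uv in [(374,299),(389,313)]:
    print(ang(uv))
print(proj(camera_model("scene"),[.627,.188,.019]))
E
```

```text
(array([0.633, 0.095, 0.019]), np.float64(0.2418959025181921), np.float64(22.40496286118684))
(array([0.634, 0.134, 0.019]), np.float64(0.23985960144918536), np.float64(12.97885405939239))
[[413.857 330.704]]
```

apply_moves --steps '[{"translation":[0,0.025,0],"rotation":[0,0,0]},{"translation":[0,0.05,0],"rotation":[0,0,0]},{"translation":[0,0.075,0],"rotation":[0,0,0]},{"translation":[0,0.1,0],"rotation":[0,0,0]},{"translation":[0,0.12,0],"rotation":[0,0,0]},{"translation":[0,0.14,0],"rotation":[0,0,0]},{"translation":[0,0.16,0],"rotation":[0,0,0]},{"translation":[0,0.18,0],"rotation":[0,0,0]},{"translation":[0,0.2,0],"rotation":[0,0,0]},{"translation":[0,0.21,0],"rotation":[0,0,0]}]'

```text
t: 8.0
eef_pos: [0.6046, 0.1599, 0.165]
ee_rot: [-3.141, 0.0, -1.335]
force: [0.5, 0.1, -0.0]
width: 0.0006
gripper_force: 0.0
```

apply_moves --steps '[{"translation":[0,0.004,0],"rotation":[0,0,0]},{"translation":[0,0.008,0],"rotation":[0,0,0]},{"translation":[0,0.012,0],"rotation":[0,0,0]},{"translation":[0,0.016,0],"rotation":[0,0,0]},{"translation":[0,0.02,0],"rotation":[0,0,0]},{"translation":[0,0.024,0],"rotation":[0,0,0]},{"translation":[0,0.026,0],"rotation":[0,0,0]},{"translation":[0,0.028,0],"rotation":[0,0,0]},{"translation":[0,0.03,0],"rotation":[0,0,0]},{"translation":[0,0.03,0],"rotation":[0,0,0]}]'

```text
t: 8.83
eef_pos: [0.6045, 0.1667, 0.165]
ee_rot: [-3.142, 0.0, -1.335]
force: [0.3, 0.2, 0.1]
width: 0.0005
gripper_force: 0.0
```

apply_moves --steps '[{"translation":[0,0.002,0],"rotation":[0,0,0]},{"translation":[0,0.004,0],"rotation":[0,0,0]},{"translation":[0,0.006,0],"rotation":[0,0,0]},{"translation":[0,0.008,0],"rotation":[0,0,0]},{"translation":[0,0.01,0],"rotation":[0,0,0]},{"translation":[0,0.012,0],"rotation":[0,0,0]},{"translation":[0,0.014,0],"rotation":[0,0,0]},{"translation":[0,0.015,0],"rotation":[0,0,0]},{"translation":[0,0.016,0],"rotation":[0,0,0]},{"translation":[0,0.016,0],"rotation":[0,0,0]}]'

```text
t: 9.67
eef_pos: [0.6045, 0.1707, 0.165]
ee_rot: [-3.142, 0.0, -1.335]
force: [0.6, -0.8, -0.4]
width: 0.0009
gripper_force: 0.0
```

```bash
python3 - <<'E'
from h import *
np.set_printoptions(precision=3,suppress=True)
print(doorcorner("sc6"))
E
```

```text
(array([415, 196, 187, 190], dtype=int32), [(415, np.int64(330), np.int64(331)), (421, np.int64(302), np.int64(336)), (427, np.int64(273), np.int64(338)), (433, np.int64(265), np.int64(341)), (439, np.int64(244), np.int64(345)), (445, np.int64(238), np.int64(347)), (451, np.int64(239), np.int64(352)), (457, np.int64(230), np.int64(355))])
```

apply_moves --steps '[{"translation":[0,0.002,0],"rotation":[0,0,0]},{"translation":[0,0.004,0],"rotation":[0,0,0]},{"translation":[0,0.006,0],"rotation":[0,0,0]},{"translation":[0,0.008,0],"rotation":[0,0,0]},{"translation":[0,0.01,0],"rotation":[0,0,0]},{"translation":[0,0.012,0],"rotation":[0,0,0]},{"translation":[0,0.012,0],"rotation":[0,0,0]},{"translation":[0,0.012,0],"rotation":[0,0,0]},{"translation":[0,0.012,0],"rotation":[0,0,0]},{"translation":[0,0.012,0],"rotation":[0,0,0]}]'

```text
t: 10.55
eef_pos: [0.6045, 0.1737, 0.165]
ee_rot: [-3.142, 0.0, -1.335]
force: [-0.3, 0.8, -0.3]
width: 0.0002
gripper_force: 0.0
```

apply_moves --steps '[{"translation":[0,0.002,0],"rotation":[0,0,0]},{"translation":[0,0.004,0],"rotation":[0,0,0]},{"translation":[0,0.006,0],"rotation":[0,0,0]},{"translation":[0,0.008,0],"rotation":[0,0,0]},{"translation":[0,0.01,0],"rotation":[0,0,0]},{"translation":[0,0.012,0],"rotation":[0,0,0]},{"translation":[0,0.012,0],"rotation":[0,0,0]},{"translation":[0,0.012,0],"rotation":[0,0,0]},{"translation":[0,0.012,0],"rotation":[0,0,0]},{"translation":[0,0.012,0],"rotation":[0,0,0]}]'

```text
t: 11.38
eef_pos: [0.6044, 0.1758, 0.1649]
ee_rot: [3.141, -0.001, -1.335]
force: [1.2, -5.7, 0.4]
width: 0.0006
gripper_force: 2.6
```

apply_moves --steps '[{"translation":[0,0.002,0],"rotation":[0,0,0]},{"translation":[0,0.004,0],"rotation":[0,0,0]},{"translation":[0,0.006,0],"rotation":[0,0,0]},{"translation":[0,0.008,0],"rotation":[0,0,0]},{"translation":[0,0.01,0],"rotation":[0,0,0]},{"translation":[0,0.012,0],"rotation":[0,0,0]},{"translation":[0,0.012,0],"rotation":[0,0,0]},{"translation":[0,0.012,0],"rotation":[0,0,0]},{"translation":[0,0.012,0],"rotation":[0,0,0]},{"translation":[0,0.012,0],"rotation":[0,0,0]}]'

```text
t: 12.22
eef_pos: [0.6043, 0.1759, 0.165]
ee_rot: [3.139, -0.005, -1.336]
force: [3.1, -16.3, 0.9]
width: 0.0007
gripper_force: 7.8
```

```bash
python3 - <<'E'
from h import *
print(get_state()['force'],doorcorner("sc7"))
E
```

```text
[  3.06147541 -16.26486134   0.90534857] (array([418, 198, 183, 188], dtype=int32), [(418, np.int64(331), np.int64(333)), (424, np.int64(303), np.int64(337)), (430, np.int64(275), np.int64(340)), (436, np.int64(268), np.int64(343)), (442, np.int64(247), np.int64(346)), (448, np.int64(240), np.int64(349)), (454, np.int64(242), np.int64(353)), (460, np.int64(234), np.int64(357))])
```

The door is now firmly shut: a 16 N reaction at TCP y ≈ 0.176. I'll back off and go over the wedge.

apply_moves --steps '[{"translation":[0,-0.02,0],"rotation":[0,0,0]},{"translation":[0,-0.06,0],"rotation":[0,0,0]},{"translation":[0,-0.14,0],"rotation":[0,0,-0.1]},{"translation":[-0.02,-0.26,0],"rotation":[0,0,-0.22]},{"translation":[-0.06,-0.38,0],"rotation":[0,0,-0.34]},{"translation":[-0.1,-0.5,0],"rotation":[0,0,-0.46]},{"translation":[-0.14,-0.62,0],"rotation":[0,0,-0.58]},{"translation":[-0.18,-0.74,0],"rotation":[0,0,-0.7]},{"translation":[-0.22,-0.86,0],"rotation":[0,0,-0.82]},{"translation":[-0.26,-0.98,0],"rotation":[0,0,-0.94]}]' --jaw -0.4

```text
t: 13.1
eef_pos: [0.539, -0.0663, 0.1652]
ee_rot: [-3.141, 0.001, -1.83]
force: [0.6, -0.1, -0.7]
width: 0.0595
gripper_force: 0.0
```

apply_moves --steps '[{"translation":[-0.03,-0.12,0],"rotation":[0,0,-0.1]},{"translation":[-0.06,-0.24,0],"rotation":[0,0,-0.2]},{"translation":[-0.09,-0.36,0],"rotation":[0,0,-0.3]},{"translation":[-0.12,-0.48,0],"rotation":[0,0,-0.4]},{"translation":[-0.15,-0.6,0],"rotation":[0,0,-0.5]},{"translation":[-0.18,-0.72,0],"rotation":[0,0,-0.6]},{"translation":[-0.21,-0.84,0],"rotation":[0,0,-0.7]},{"translation":[-0.24,-0.94,0],"rotation":[0,0,-0.8]},{"translation":[-0.24,-0.96,0],"rotation":[0,0,-0.82]},{"translation":[-0.24,-0.96,0],"rotation":[0,0,-0.82]}]'

```text
t: 13.93
eef_pos: [0.4792, -0.3067, 0.1648]
ee_rot: [-3.141, 0.001, -2.259]
force: [0.7, 0.7, -0.3]
width: 0.0613
gripper_force: 0.0
```

```bash
python3 - <<'E'
from h import *
np.set_printoptions(precision=3,suppress=True)
print(doorcorner("sc8")[0])
s=get_state();p=s['eef_pos'];M=R.from_euler('xyz',s['ee_rot']).as_matrix();print(p,s['ee_rot'])
t=grab_frame("top");wc=camera_model("wrist");w=grab_frame("wrist")
cv2.imwrite("pics/w8.png",w);cv2.imwrite("pics/t8.png",t)
hsv=cv2.cvtColor(w,cv2.COLOR_BGR2HSV);m=cv2.inRange(hsv,(5,70,120),(22,255,255))
for k in cv2.findContours(m,cv2.RETR_EXTERNAL,cv2.CHAIN_APPROX_NONE)[0]:
    if cv2.contourArea(k)>800: b=cv2.boxPoints(cv2.minAreaRect(k));print(b.round().tolist(),cast(wc,b,.015)[:,:2].round(3).tolist())
print('tcp,heel,thin',proj(wc,[p,[.480,-.306,.027],[.5647,-.2021,.003],[.4705,-.3174,.027]]).round())
S=camera_model("scene");print('tips scene',[proj(S,p+M@np.array([0,y,-z]))[0].round() for y in(-.04,.04) for z in(0,.03,.06)])
cv2.imwrite("pics/c8.png",np.hstack([cv2.resize(w,(480,300)),cv2.resize(cv2.imread("pics/sc8.png")[60:260,220:420],(300,300))]))
E
```

```text
[418 179 175 207]
[ 0.479 -0.306  0.165] [-3.141  0.001 -2.258]
[[302.0, 165.0], [330.0, 165.0], [330.0, 249.0], [302.0, 249.0]] [[0.484, -0.327], [0.461, -0.309], [0.52, -0.237], [0.543, -0.256]]
[[478.0, 207.0], [570.0, 104.0], [600.0, 131.0], [508.0, 235.0]] [[0.368, -0.174], [0.24, -0.207], [0.23, -0.164], [0.359, -0.127]]
tcp,heel,thin [[320. 224.]
 [318. 181.]
 [318. 289.]
 [318. 166.]]
tips scene [array([287., 114.]), array([286., 103.]), array([285.,  90.]), array([322., 114.]), array([322., 103.]), array([322.,  90.])]
```

View pics/c8.png

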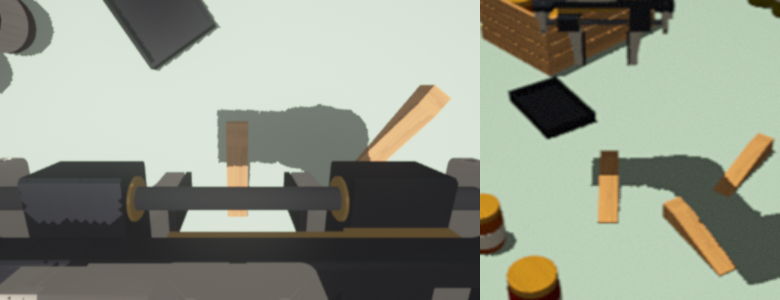

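The wrist view shows the wedge between the open fingers (heel end at full-frame (316,165), as predicted). In the scene view the fingertips are at about (285,103) and (321,102), where 30 mm above the reported TCP should be. So the real tips sit about 30 mm short of the TCP. I'll descend and find the counter by touch.

apply_moves --steps '[{"translation":[0,0,-0.08],"rotation":[0,0,0]},{"translation":[0,0,-0.16],"rotation":[0,0,0]},{"translation":[0,0,-0.24],"rotation":[0,0,0]},{"translation":[0,0,-0.32],"rotation":[0,0,0]},{"translation":[0,0,-0.4],"rotation":[0,0,0]},{"translation":[0,0,-0.48],"rotation":[0,0,0]},{"translation":[0,0,-0.54],"rotation":[0,0,0]},{"translation":[0,0,-0.58],"rotation":[0,0,0]},{"translation":[0,0,-0.6],"rotation":[0,0,0]},{"translation":[0,0,-0.6],"rotation":[0,0,0]}]'

```text
t: 14.92
eef_pos: [0.4794, -0.3046, 0.0142]
ee_rot: [3.14, -0.0, -2.255]
force: [0.1, 0.5, 0.5]
width: 0.0613
gripper_force: 0.0
```

apply_moves --steps '[{"translation":[0,0,-0.006],"rotation":[0,0,0]},{"translation":[0,0,-0.012],"rotation":[0,0,0]},{"translation":[0,0,-0.018],"rotation":[0,0,0]},{"translation":[0,0,-0.024],"rotation":[0,0,0]},{"translation":[0,0,-0.03],"rotation":[0,0,0]},{"translation":[0,0,-0.036],"rotation":[0,0,0]},{"translation":[0,0,-0.042],"rotation":[0,0,0]},{"translation":[0,0,-0.048],"rotation":[0,0,0]},{"translation":[0,0,-0.054],"rotation":[0,0,0]},{"translation":[0,0,-0.06],"rotation":[0,0,0]}]'

```text
t: 15.75
eef_pos: [0.4794, -0.3054, -0.0002]
ee_rot: [3.141, -0.0, -2.257]
force: [-0.5, 0.8, 1.0]
width: 0.0614
gripper_force: 0.0
```

```bash
python3 - <<'E'
from h import *
np.set_printoptions(precision=3,suppress=True)
s=get_state();p=s['eef_pos'];M=R.from_euler('xyz',s['ee_rot']).as_matrix();print(p,s['force'])
S=camera_model("scene");b=grab_frame("scene")
print('tips scene',[proj(S,p+M@np.array([0,y,-z]))[0].round() for y in(-.031,.031) for z in(0,.03)], 'heel',proj(S,[.480,-.306,.027]))
x,y=proj(S,[.480,-.306,.02])[0].round().astype(int)
w=grab_frame("wrist")
cv2.imwrite("pics/c9.png",np.hstack([cv2.resize(b[y-40:y+40,x-40:x+40],(320,320),interpolation=cv2.INTER_CUBIC),cv2.resize(w,(480,320))]));print(x,y)
E
```

```text
[ 0.479 -0.305 -0.   ] [-0.472  0.814  1.047]
tips scene [array([294., 172.]), array([293., 162.]), array([319., 172.]), array([319., 162.])] heel [[305.708 163.095]]
306 165
```

There is no counter contact at TCP z = 0, which confirms that the tips are short. I'll go on down in fine steps.

apply_moves --steps '[{"translation":[0,0,-0.006],"rotation":[0,0,0]},{"translation":[0,0,-0.012],"rotation":[0,0,0]},{"translation":[0,0,-0.018],"rotation":[0,0,0]},{"translation":[0,0,-0.024],"rotation":[0,0,0]},{"translation":[0,0,-0.03],"rotation":[0,0,0]},{"translation":[0,0,-0.036],"rotation":[0,0,0]},{"translation":[0,0,-0.042],"rotation":[0,0,0]},{"translation":[0,0,-0.048],"rotation":[0,0,0]},{"translation":[0,0,-0.054],"rotation":[0,0,0]},{"translation":[0,0,-0.06],"rotation":[0,0,0]}]'

```text
t: 16.68
eef_pos: [0.4795, -0.3053, -0.0152]
ee_rot: [3.142, 0.0, -2.257]
force: [-0.4, 0.6, 0.3]
width: 0.0612
gripper_force: 0.0
```

apply_moves --steps '[{"translation":[0,0,-0.004],"rotation":[0,0,0]},{"translation":[0,0,-0.008],"rotation":[0,0,0]},{"translation":[0,0,-0.012],"rotation":[0,0,0]},{"translation":[0,0,-0.016],"rotation":[0,0,0]},{"translation":[0,0,-0.018],"rotation":[0,0,0]},{"translation":[0,0,-0.02],"rotation":[0,0,0]},{"translation":[0,0,-0.022],"rotation":[0,0,0]},{"translation":[0,0,-0.024],"rotation":[0,0,0]},{"translation":[0,0,-0.024],"rotation":[0,0,0]},{"translation":[0,0,-0.024],"rotation":[0,0,0]}]'

```text
t: 17.52
eef_pos: [0.4795, -0.3054, -0.021]
ee_rot: [3.142, -0.0, -2.257]
force: [0.0, -0.2, -0.3]
width: 0.0618
gripper_force: 0.0
```

apply_moves --steps '[{"translation":[0,0,-0.003],"rotation":[0,0,0]},{"translation":[0,0,-0.006],"rotation":[0,0,0]},{"translation":[0,0,-0.009],"rotation":[0,0,0]},{"translation":[0,0,-0.012],"rotation":[0,0,0]},{"translation":[0,0,-0.015],"rotation":[0,0,0]},{"translation":[0,0,-0.018],"rotation":[0,0,0]},{"translation":[0,0,-0.021],"rotation":[0,0,0]},{"translation":[0,0,-0.024],"rotation":[0,0,0]},{"translation":[0,0,-0.024],"rotation":[0,0,0]},{"translation":[0,0,-0.024],"rotation":[0,0,0]}]'

```text
t: 18.35
eef_pos: [0.4795, -0.3054, -0.0271]
ee_rot: [3.141, -0.0, -2.257]
force: [0.7, -0.2, 0.0]
width: 0.0614
gripper_force: 0.0
```

Good overlap with the heel; I'll grip here.

apply_moves --steps '[{"translation":[0,0,0],"rotation":[0,0,0]},{"translation":[0,0,0],"rotation":[0,0,0]},{"translation":[0,0,0],"rotation":[0,0,0]},{"translation":[0,0,0],"rotation":[0,0,0]},{"translation":[0,0,0],"rotation":[0,0,0]},{"translation":[0,0,0],"rotation":[0,0,0]},{"translation":[0,0,0],"rotation":[0,0,0]},{"translation":[0,0,0],"rotation":[0,0,0]},{"translation":[0,0,0],"rotation":[0,0,0]},{"translation":[0,0,0],"rotation":[0,0,0]}]' --jaw 1 --newtons 25

```text
t: 19.18
eef_pos: [0.4796, -0.3054, -0.027]
ee_rot: [-3.142, 0.0, -2.257]
force: [0.1, 0.3, -0.3]
width: 0.0295
gripper_force: 25.0
```

The grip holds at 29.5 mm, which is the wedge's width. Next I'll lift it, carry it and turn it square to the door.

apply_moves --steps '[{"translation":[0,0,0.06],"rotation":[0,0,0]},{"translation":[0,0,0.12],"rotation":[0,0,0]},{"translation":[0,0,0.18],"rotation":[0,0,0.1]},{"translation":[0,0,0.24],"rotation":[0,0,0.2]},{"translation":[0.04,0.1,0.24],"rotation":[0,0,0.32]},{"translation":[0.08,0.2,0.24],"rotation":[0,0,0.44]},{"translation":[0.12,0.3,0.24],"rotation":[0,0,0.56]},{"translation":[0.16,0.4,0.24],"rotation":[0,0,0.68]},{"translation":[0.19,0.5,0.24],"rotation":[0,0,0.8]},{"translation":[0.226,0.6,0.24],"rotation":[0,0,0.9]}]'

```text
t: 20.02
eef_pos: [0.5359, -0.1541, 0.0329]
ee_rot: [3.141, 0.0, -1.782]
force: [0.4, 0.0, -0.8]
width: 0.0296
gripper_force: 25.0
```

apply_moves --steps '[{"translation":[0.03,0.08,0],"rotation":[0,0,0.11]},{"translation":[0.06,0.16,0],"rotation":[0,0,0.22]},{"translation":[0.09,0.24,0],"rotation":[0,0,0.33]},{"translation":[0.12,0.32,0],"rotation":[0,0,0.44]},{"translation":[0.15,0.4,0],"rotation":[0,0,0.55]},{"translation":[0.18,0.48,0],"rotation":[0,0,0.66]},{"translation":[0.21,0.56,0],"rotation":[0,0,0.76]},{"translation":[0.24,0.64,0],"rotation":[0,0,0.86]},{"translation":[0.272,0.7,0],"rotation":[0,0,0.86]},{"translation":[0.272,0.727,0],"rotation":[0,0,0.86]}]'

```text
t: 20.85
eef_pos: [0.6055, 0.0283, 0.0329]
ee_rot: [-3.141, -0.0, -1.335]
force: [0.6, 0.0, 0.4]
width: 0.0298
gripper_force: 25.0
```

```bash
python3 - <<'E'
from h import *
np.set_printoptions(precision=3,suppress=True)
s=get_state();p=s['eef_pos'];print(s['t'],p,s['ee_rot'],s['width'])
wc=camera_model("wrist");w=grab_frame("wrist");b=grab_frame("scene");cv2.imwrite("pics/w10.png",w);cv2.imwrite("pics/sc10.png",b)
hsv=cv2.cvtColor(w,cv2.COLOR_BGR2HSV);m=cv2.inRange(hsv,(5,70,120),(22,255,255))
for k in cv2.findContours(m,cv2.RETR_EXTERNAL,cv2.CHAIN_APPROX_NONE)[0]:
    if cv2.contourArea(k)>300: print(cv2.contourArea(k),cv2.boxPoints(cv2.minAreaRect(k)).round().tolist())
print('door top shut outer free,hinge',proj(wc,[[.6273,.188,.219],[.394,.132,.219]]).round())
cv2.imwrite("pics/c10.png",np.hstack([cv2.resize(b[60:340,260:620],(480,373)),cv2.resize(w[:,150:490],(317,373))]))
E
```

```text
20.85 [0.606 0.028 0.033] [-3.141 -0.    -1.335] 0.029753155316534056
557.5 [[285.0, 231.0], [349.0, 231.0], [349.0, 244.0], [285.0, 244.0]]
8829.0 [[-1.0, 181.0], [217.0, 175.0], [218.0, 226.0], [1.0, 232.0]]
12098.0 [[440.0, 167.0], [588.0, -37.0], [645.0, 4.0], [496.0, 208.0]]
door top shut outer free,hinge [[ -12. 1393.]
 [1364. 1399.]]
```

View pics/c10.png

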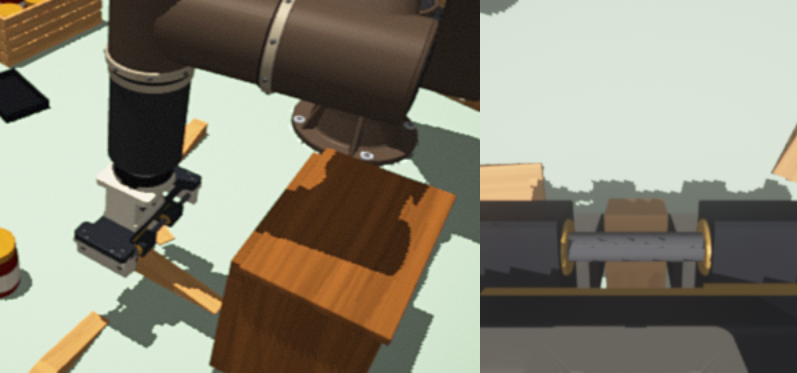

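The scene view shows the wedge held square, its thin end at about (421,289) pointing at the shut door, with free counter around it. I'll lower it to the counter now.

apply_moves --steps '[{"translation":[0,0,-0.05],"rotation":[0,0,0]},{"translation":[0,0,-0.1],"rotation":[0,0,0]},{"translation":[0,0,-0.15],"rotation":[0,0,0]},{"translation":[0,0,-0.19],"rotation":[0,0,0]},{"translation":[0,0,-0.21],"rotation":[0,0,0]},{"translation":[0,0,-0.22],"rotation":[0,0,0]},{"translation":[0,0,-0.23],"rotation":[0,0,0]},{"translation":[0,0,-0.236],"rotation":[0,0,0]},{"translation":[0,0,-0.24],"rotation":[0,0,0]},{"translation":[0,0,-0.24],"rotation":[0,0,0]}]'

```text
t: 21.78
eef_pos: [0.6042, 0.0264, -0.0268]
ee_rot: [-3.141, 0.0, -1.335]
force: [-1.0, -1.2, -0.9]
width: 0.0298
gripper_force: 25.0
```

apply_moves --steps '[{"translation":[-0.003,0.013,0],"rotation":[0,0,0]},{"translation":[-0.006,0.026,0],"rotation":[0,0,0]},{"translation":[-0.009,0.039,0],"rotation":[0,0,0]},{"translation":[-0.012,0.052,0],"rotation":[0,0,0]},{"translation":[-0.016,0.065,0],"rotation":[0,0,0]},{"translation":[-0.019,0.078,0],"rotation":[0,0,0]},{"translation":[-0.022,0.091,0],"rotation":[0,0,0]},{"translation":[-0.025,0.104,0],"rotation":[0,0,0]},{"translation":[-0.028,0.117,0],"rotation":[0,0,0]},{"translation":[-0.031,0.128,0],"rotation":[0,0,0]}]'

```text
t: 22.62
eef_pos: [0.5962, 0.0587, -0.027]
ee_rot: [-3.142, -0.0, -1.335]
force: [-0.2, -1.1, 0.7]
width: 0.0295
gripper_force: 25.0
```

apply_moves --steps '[{"translation":[0,0,0],"rotation":[0,0,0]},{"translation":[0,0,0],"rotation":[0,0,0]},{"translation":[0,0,0],"rotation":[0,0,0]},{"translation":[0,0,0],"rotation":[0,0,0]},{"translation":[0,0,0],"rotation":[0,0,0]},{"translation":[0,0,0],"rotation":[0,0,0]},{"translation":[0,0,0],"rotation":[0,0,0]},{"translation":[0,0,0],"rotation":[0,0,0]},{"translation":[0,0,0],"rotation":[0,0,0]},{"translation":[0,0,0],"rotation":[0,0,0]}]' --jaw -0.2

```text
t: 23.45
eef_pos: [0.5963, 0.0584, -0.0271]
ee_rot: [3.142, 0.0, -1.335]
force: [-0.1, 0.7, -0.6]
width: 0.0525
gripper_force: 0.0
```

apply_moves --steps '[{"translation":[0.006,-0.025,0],"rotation":[0,0,0]},{"translation":[0.012,-0.05,0],"rotation":[0,0,0]},{"translation":[0.018,-0.075,0],"rotation":[0,0,0]},{"translation":[0.024,-0.1,0],"rotation":[0,0,0]},{"translation":[0.03,-0.125,0],"rotation":[0,0,0]},{"translation":[0.036,-0.15,0],"rotation":[0,0,0]},{"translation":[0.042,-0.175,0],"rotation":[0,0,0]},{"translation":[0.042,-0.175,0],"rotation":[0,0,0]},{"translation":[0.042,-0.175,0],"rotation":[0,0,0]},{"translation":[0.042,-0.175,0],"rotation":[0,0,0]}]'

```text
t: 24.28
eef_pos: [0.6068, 0.0146, -0.0271]
ee_rot: [-3.142, 0.0, -1.335]
force: [-0.1, 0.2, 0.4]
width: 0.0525
gripper_force: 0.0
```

apply_moves --steps '[{"translation":[0,0,0],"rotation":[0,0,0]},{"translation":[0,0,0],"rotation":[0,0,0]},{"translation":[0,0,0],"rotation":[0,0,0]},{"translation":[0,0,0],"rotation":[0,0,0]},{"translation":[0,0,0],"rotation":[0,0,0]},{"translation":[0,0,0],"rotation":[0,0,0]},{"translation":[0,0,0],"rotation":[0,0,0]},{"translation":[0,0,0],"rotation":[0,0,0]},{"translation":[0,0,0],"rotation":[0,0,0]},{"translation":[0,0,0],"rotation":[0,0,0]}]' --jaw 1

```text
t: 25.12
eef_pos: [0.6068, 0.0146, -0.027]
ee_rot: [3.142, -0.0, -1.335]
force: [-0.2, -0.8, -0.6]
width: -0.0001
gripper_force: 0.0
```

```bash
cat >> h.py <<'E'
O=np.array([.510,.163]);XC=np.array([-.233,.972]);YC=np.array([-.972,-.233])
def wed(name):
    "bright-wood pieces in the top view in the cupboard frame"
    c=camera_model("top");im=grab_frame("top");cv2.imwrite(f"pics/{name}.png",im)
    s=get_state();print('tcp_c',(s['eef_pos'][:2]-O)@np.c_[XC,YC],'F along',s['force'][:2]@XC,s['force'],s['t'])
    hsv=cv2.cvtColor(im,cv2.COLOR_BGR2HSV);m=cv2.inRange(hsv,(5,70,90),(22,255,255))
    for k in cv2.findContours(m,cv2.RETR_EXTERNAL,cv2.CHAIN_APPROX_NONE)[0]:
        if cv2.contourArea(k)>60 and 130<k[:,0,0].mean()<300: 
            b=cv2.boxPoints(cv2.minAreaRect(k));print(cv2.contourArea(k),((cast(c,b,.012)[:,:2]-O)@np.c_[XC,YC]).round(3).tolist())
E
python3 - <<'E'
from h import *
np.set_printoptions(precision=3,suppress=True)
wed("t12");print(doorcorner("sc12")[0])
E
```

```text
tcp_c [-0.167 -0.06 ] F along -0.1977573448992611 [-0.306 -0.277 -0.792] 25.1667
137.0 [[0.1, 0.0], [0.088, 0.001], [0.085, 0.116], [0.097, 0.116]]
680.0 [[-0.161, 0.068], [-0.172, 0.039], [-0.31, 0.094], [-0.299, 0.123]]
211.0 [[0.004, -0.073], [-0.077, -0.08], [-0.08, -0.058], [0.001, -0.051]]
555.5 [[-0.281, -0.204], [-0.337, -0.24], [-0.371, -0.181], [-0.315, -0.146]]
426.0 [[-0.141, -0.286], [-0.174, -0.287], [-0.177, -0.189], [-0.145, -0.188]]
[418 256 137 130]
```

The top view shows the wedge lying from x_c of about -0.08 to 0.00, centred at y_c ≈ -0.065, square within about 5°. The shut fingers are behind its heel. Now I'll push gently.

apply_moves --steps '[{"translation":[-0.0025,0.01,0],"rotation":[0,0,0]},{"translation":[-0.005,0.02,0],"rotation":[0,0,0]},{"translation":[-0.0075,0.03,0],"rotation":[0,0,0]},{"translation":[-0.01,0.04,0],"rotation":[0,0,0]},{"translation":[-0.012,0.05,0],"rotation":[0,0,0]},{"translation":[-0.0145,0.06,0],"rotation":[0,0,0]},{"translation":[-0.017,0.07,0],"rotation":[0,0,0]},{"translation":[-0.019,0.08,0],"rotation":[0,0,0]},{"translation":[-0.0215,0.09,0],"rotation":[0,0,0]},{"translation":[-0.024,0.1,0],"rotation":[0,0,0]}]'

```text
t: 26.05
eef_pos: [0.6007, 0.0399, -0.027]
ee_rot: [3.142, -0.0, -1.335]
force: [-0.7, -0.5, -0.6]
width: 0.0001
gripper_force: 0.2
```

apply_moves --steps '[{"translation":[-0.001,0.004,0],"rotation":[0,0,0]},{"translation":[-0.002,0.008,0],"rotation":[0,0,0]},{"translation":[-0.003,0.012,0],"rotation":[0,0,0]},{"translation":[-0.004,0.016,0],"rotation":[0,0,0]},{"translation":[-0.005,0.02,0],"rotation":[0,0,0]},{"translation":[-0.006,0.024,0],"rotation":[0,0,0]},{"translation":[-0.007,0.028,0],"rotation":[0,0,0]},{"translation":[-0.007,0.028,0],"rotation":[0,0,0]},{"translation":[-0.007,0.028,0],"rotation":[0,0,0]},{"translation":[-0.007,0.028,0],"rotation":[0,0,0]}]'

```text
t: 26.88
eef_pos: [0.599, 0.0467, -0.027]
ee_rot: [-3.142, 0.0, -1.335]
force: [0.4, -0.4, 1.1]
width: 0.0004
gripper_force: 0.0
```

apply_moves --steps '[{"translation":[-0.001,0.004,0],"rotation":[0,0,0]},{"translation":[-0.002,0.008,0],"rotation":[0,0,0]},{"translation":[-0.003,0.012,0],"rotation":[0,0,0]},{"translation":[-0.004,0.016,0],"rotation":[0,0,0]},{"translation":[-0.005,0.02,0],"rotation":[0,0,0]},{"translation":[-0.005,0.02,0],"rotation":[0,0,0]},{"translation":[-0.005,0.02,0],"rotation":[0,0,0]},{"translation":[-0.005,0.02,0],"rotation":[0,0,0]},{"translation":[-0.005,0.02,0],"rotation":[0,0,0]},{"translation":[-0.005,0.02,0],"rotation":[0,0,0]}]'

```text
t: 27.72
eef_pos: [0.5978, 0.0516, -0.027]
ee_rot: [-3.142, 0.0, -1.335]
force: [-0.2, -0.5, 0.4]
width: 0.0007
gripper_force: 0.0
```

```bash
python3 - <<'E'
from h import *
np.set_printoptions(precision=3,suppress=True)
wed("t13")
E
```

```text
tcp_c [-0.129 -0.059] F along 0.48195889500739014 [-0.386  0.403 -0.443] 27.7667
621.0 [[0.146, 0.004], [0.109, 0.005], [0.106, 0.13], [0.143, 0.129]]
192.0 [[0.099, 0.003], [0.086, 0.003], [0.085, 0.117], [0.098, 0.116]]
692.0 [[-0.162, 0.067], [-0.173, 0.038], [-0.31, 0.095], [-0.298, 0.123]]
93.5 [[0.007, -0.071], [-0.031, -0.081], [-0.037, -0.061], [0.001, -0.051]]
555.5 [[-0.281, -0.204], [-0.337, -0.24], [-0.371, -0.181], [-0.315, -0.146]]
681.5 [[-0.142, -0.286], [-0.173, -0.287], [-0.18, -0.129], [-0.149, -0.128]]
```

apply_moves --steps '[{"translation":[-0.001,0.004,0],"rotation":[0,0,0]},{"translation":[-0.002,0.008,0],"rotation":[0,0,0]},{"translation":[-0.003,0.012,0],"rotation":[0,0,0]},{"translation":[-0.004,0.016,0],"rotation":[0,0,0]},{"translation":[-0.005,0.02,0],"rotation":[0,0,0]},{"translation":[-0.005,0.02,0],"rotation":[0,0,0]},{"translation":[-0.005,0.02,0],"rotation":[0,0,0]},{"translation":[-0.005,0.02,0],"rotation":[0,0,0]},{"translation":[-0.005,0.02,0],"rotation":[0,0,0]},{"translation":[-0.005,0.02,0],"rotation":[0,0,0]}]'

```text
t: 28.6
eef_pos: [0.5965, 0.0566, -0.027]
ee_rot: [3.142, 0.0, -1.335]
force: [0.4, -0.3, 0.9]
width: 0.0005
gripper_force: 0.0
```

apply_moves --steps '[{"translation":[-0.001,0.004,0],"rotation":[0,0,0]},{"translation":[-0.002,0.008,0],"rotation":[0,0,0]},{"translation":[-0.003,0.012,0],"rotation":[0,0,0]},{"translation":[-0.003,0.012,0],"rotation":[0,0,0]},{"translation":[-0.003,0.012,0],"rotation":[0,0,0]},{"translation":[-0.003,0.012,0],"rotation":[0,0,0]},{"translation":[-0.003,0.012,0],"rotation":[0,0,0]},{"translation":[-0.003,0.012,0],"rotation":[0,0,0]},{"translation":[-0.003,0.012,0],"rotation":[0,0,0]},{"translation":[-0.003,0.012,0],"rotation":[0,0,0]}]'

```text
t: 29.43
eef_pos: [0.5957, 0.0596, -0.0271]
ee_rot: [3.142, 0.0, -1.335]
force: [-0.4, 0.6, 0.5]
width: 0.0005
gripper_force: 0.0
```

apply_moves --steps '[{"translation":[-0.001,0.004,0],"rotation":[0,0,0]},{"translation":[-0.002,0.008,0],"rotation":[0,0,0]},{"translation":[-0.003,0.012,0],"rotation":[0,0,0]},{"translation":[-0.004,0.016,0],"rotation":[0,0,0]},{"translation":[-0.004,0.016,0],"rotation":[0,0,0]},{"translation":[-0.004,0.016,0],"rotation":[0,0,0]},{"translation":[-0.004,0.016,0],"rotation":[0,0,0]},{"translation":[-0.004,0.016,0],"rotation":[0,0,0]},{"translation":[-0.004,0.016,0],"rotation":[0,0,0]},{"translation":[-0.004,0.016,0],"rotation":[0,0,0]}]'

```text
t: 30.27
eef_pos: [0.5948, 0.0636, -0.027]
ee_rot: [3.142, -0.0, -1.335]
force: [-0.9, -0.5, 0.0]
width: 0.0003
gripper_force: 0.0
```

apply_moves --steps '[{"translation":[-0.001,0.004,0],"rotation":[0,0,0]},{"translation":[-0.002,0.008,0],"rotation":[0,0,0]},{"translation":[-0.003,0.012,0],"rotation":[0,0,0]},{"translation":[-0.003,0.012,0],"rotation":[0,0,0]},{"translation":[-0.003,0.012,0],"rotation":[0,0,0]},{"translation":[-0.003,0.012,0],"rotation":[0,0,0]},{"translation":[-0.003,0.012,0],"rotation":[0,0,0]},{"translation":[-0.003,0.012,0],"rotation":[0,0,0]},{"translation":[-0.003,0.012,0],"rotation":[0,0,0]},{"translation":[-0.003,0.012,0],"rotation":[0,0,0]}]'

```text
t: 31.1
eef_pos: [0.594, 0.0666, -0.027]
ee_rot: [-3.142, 0.0, -1.335]
force: [-0.4, -0.7, -0.3]
width: 0.0003
gripper_force: 0.0
```

apply_moves --steps '[{"translation":[-0.001,0.004,0],"rotation":[0,0,0]},{"translation":[-0.002,0.008,0],"rotation":[0,0,0]},{"translation":[-0.003,0.012,0],"rotation":[0,0,0]},{"translation":[-0.004,0.016,0],"rotation":[0,0,0]},{"translation":[-0.004,0.016,0],"rotation":[0,0,0]},{"translation":[-0.004,0.016,0],"rotation":[0,0,0]},{"translation":[-0.004,0.016,0],"rotation":[0,0,0]},{"translation":[-0.004,0.016,0],"rotation":[0,0,0]},{"translation":[-0.004,0.016,0],"rotation":[0,0,0]},{"translation":[-0.004,0.016,0],"rotation":[0,0,0]}]'

```text
t: 31.93
eef_pos: [0.593, 0.0706, -0.027]
ee_rot: [-3.142, 0.0, -1.335]
force: [-0.1, 0.3, 0.1]
width: 0.0003
gripper_force: 0.0
```

```bash
python3 - <<'E'
from h import *
np.set_printoptions(precision=3,suppress=True)
wc=camera_model("wrist");w=grab_frame("wrist");cv2.imwrite("pics/w14.png",w)
hsv=cv2.cvtColor(w,cv2.COLOR_BGR2HSV);m=cv2.inRange(hsv,(5,60,80),(22,255,255))
for k in cv2.findContours(m,cv2.RETR_EXTERNAL,cv2.CHAIN_APPROX_NONE)[0]:
    if cv2.contourArea(k)>100: print(cv2.contourArea(k),cv2.boundingRect(k))
P=lambda x,y,z:np.r_[O+x*XC+y*YC,z]
S=camera_model("scene")
print('if wedge centre -.0245: scene heel top rear corners',proj(S,[P(-.0995,-.045,.027),P(-.0995,-.075,.027),P(-.001,-.06,.01)]).round())
b=grab_frame("scene");h2=cv2.cvtColor(b,cv2.COLOR_BGR2HSV);m=cv2.inRange(h2,(8,70,110),(24,255,255))
for k in cv2.findContours(m,cv2.RETR_EXTERNAL,cv2.CHAIN_APPROX_NONE)[0]:
    r=cv2.boundingRect(k)
    if cv2.contourArea(k)>40 and 340<r[0]<450: print('scene',cv2.contourArea(k),cv2.boxPoints(cv2.minAreaRect(k)).round().tolist(),[((q-O)@np.c_[XC,YC]).round(3).tolist() for q in cast(S,cv2.boxPoints(cv2.minAreaRect(k)),.012)[:,:2]])
E
```

```text
2650.5 (84, 304, 390, 12)
302.0 (328, 235, 8, 59)
238.0 (299, 235, 7, 60)
11246.0 (0, 105, 175, 73)
9921.0 (521, 0, 119, 144)
if wedge centre -.0245: scene heel top rear corners [[389. 275.]
 [381. 285.]
 [430. 312.]]
scene 121.0 [[403.0, 308.0], [407.0, 299.0], [423.0, 307.0], [419.0, 316.0]] [[-0.044, -0.084], [-0.048, -0.062], [-0.015, -0.06], [-0.012, -0.082]]
scene 5058.0 [[431.0, 260.0], [452.0, 215.0], [574.0, 270.0], [553.0, 315.0]] [[-0.058, 0.051], [-0.085, 0.2], [0.179, 0.198], [0.181, 0.065]]
scene 372.5 [[338.0, 199.0], [351.0, 188.0], [372.0, 211.0], [359.0, 222.0]] [[-0.316, 0.09], [-0.317, 0.142], [-0.233, 0.104], [-0.235, 0.056]]
scene 859.5 [[426.0, 111.0], [430.0, 94.0], [495.0, 108.0], [491.0, 125.0]] [[-0.339, 0.558], [-0.378, 0.655], [-0.188, 0.694], [-0.16, 0.599]]
```

apply_moves --steps '[{"translation":[-0.001,0.004,0],"rotation":[0,0,0]},{"translation":[-0.002,0.008,0],"rotation":[0,0,0]},{"translation":[-0.003,0.012,0],"rotation":[0,0,0]},{"translation":[-0.003,0.012,0],"rotation":[0,0,0]},{"translation":[-0.003,0.012,0],"rotation":[0,0,0]},{"translation":[-0.003,0.012,0],"rotation":[0,0,0]},{"translation":[-0.003,0.012,0],"rotation":[0,0,0]},{"translation":[-0.003,0.012,0],"rotation":[0,0,0]},{"translation":[-0.003,0.012,0],"rotation":[0,0,0]},{"translation":[-0.003,0.012,0],"rotation":[0,0,0]}]'

```text
t: 32.87
eef_pos: [0.5923, 0.0736, -0.027]
ee_rot: [3.142, -0.0, -1.335]
force: [0.9, 0.7, -0.4]
width: 0.0004
gripper_force: 0.0
```

apply_moves --steps '[{"translation":[-0.001,0.004,0],"rotation":[0,0,0]},{"translation":[-0.002,0.008,0],"rotation":[0,0,0]},{"translation":[-0.003,0.012,0],"rotation":[0,0,0]},{"translation":[-0.003,0.012,0],"rotation":[0,0,0]},{"translation":[-0.003,0.012,0],"rotation":[0,0,0]},{"translation":[-0.003,0.012,0],"rotation":[0,0,0]},{"translation":[-0.003,0.012,0],"rotation":[0,0,0]},{"translation":[-0.003,0.012,0],"rotation":[0,0,0]},{"translation":[-0.003,0.012,0],"rotation":[0,0,0]},{"translation":[-0.003,0.012,0],"rotation":[0,0,0]}]'

```text
t: 33.7
eef_pos: [0.5915, 0.0766, -0.027]
ee_rot: [3.142, 0.0, -1.335]
force: [-0.4, -0.7, 0.5]
width: 0.0006
gripper_force: 0.0
```

apply_moves --steps '[{"translation":[-0.001,0.004,0],"rotation":[0,0,0]},{"translation":[-0.002,0.008,0],"rotation":[0,0,0]},{"translation":[-0.003,0.012,0],"rotation":[0,0,0]},{"translation":[-0.003,0.012,0],"rotation":[0,0,0]},{"translation":[-0.003,0.012,0],"rotation":[0,0,0]},{"translation":[-0.003,0.012,0],"rotation":[0,0,0]},{"translation":[-0.003,0.012,0],"rotation":[0,0,0]},{"translation":[-0.003,0.012,0],"rotation":[0,0,0]},{"translation":[-0.003,0.012,0],"rotation":[0,0,0]},{"translation":[-0.003,0.012,0],"rotation":[0,0,0]}]'

```text
t: 34.53
eef_pos: [0.5908, 0.0796, -0.027]
ee_rot: [-3.142, 0.0, -1.335]
force: [0.2, -0.4, -0.0]
width: 0.0001
gripper_force: 0.0
```

apply_moves --steps '[{"translation":[-0.001,0.004,0],"rotation":[0,0,0]},{"translation":[-0.002,0.008,0],"rotation":[0,0,0]},{"translation":[-0.003,0.012,0],"rotation":[0,0,0]},{"translation":[-0.003,0.012,0],"rotation":[0,0,0]},{"translation":[-0.003,0.012,0],"rotation":[0,0,0]},{"translation":[-0.003,0.012,0],"rotation":[0,0,0]},{"translation":[-0.003,0.012,0],"rotation":[0,0,0]},{"translation":[-0.003,0.012,0],"rotation":[0,0,0]},{"translation":[-0.003,0.012,0],"rotation":[0,0,0]},{"translation":[-0.003,0.012,0],"rotation":[0,0,0]}]'

```text
t: 35.37
eef_pos: [0.5899, 0.0819, -0.027]
ee_rot: [3.141, -0.001, -1.335]
force: [1.4, -5.2, 0.3]
width: 0.0002
gripper_force: 2.5
```

Contact: about 5.4 N along the wedge. I'll tap in small steps from here.

apply_moves --steps '[{"translation":[-0.0005,0.002,0],"rotation":[0,0,0]},{"translation":[-0.001,0.004,0],"rotation":[0,0,0]},{"translation":[-0.0015,0.006,0],"rotation":[0,0,0]},{"translation":[-0.0015,0.006,0],"rotation":[0,0,0]},{"translation":[-0.0015,0.006,0],"rotation":[0,0,0]},{"translation":[-0.0015,0.006,0],"rotation":[0,0,0]},{"translation":[-0.0015,0.006,0],"rotation":[0,0,0]},{"translation":[-0.0015,0.006,0],"rotation":[0,0,0]},{"translation":[-0.0015,0.006,0],"rotation":[0,0,0]},{"translation":[-0.0015,0.006,0],"rotation":[0,0,0]}]'

```text
t: 36.2
eef_pos: [0.5896, 0.0824, -0.027]
ee_rot: [3.141, -0.002, -1.335]
force: [3.4, -10.0, 0.4]
width: 0.0004
gripper_force: 5.2
```

apply_moves --steps '[{"translation":[-0.0005,0.002,0],"rotation":[0,0,0]},{"translation":[-0.0005,0.002,0],"rotation":[0,0,0]},{"translation":[-0.0005,0.002,0],"rotation":[0,0,0]},{"translation":[-0.0005,0.002,0],"rotation":[0,0,0]},{"translation":[-0.0005,0.002,0],"rotation":[0,0,0]},{"translation":[-0.0005,0.002,0],"rotation":[0,0,0]},{"translation":[-0.0005,0.002,0],"rotation":[0,0,0]},{"translation":[-0.0005,0.002,0],"rotation":[0,0,0]},{"translation":[-0.0005,0.002,0],"rotation":[0,0,0]},{"translation":[-0.0005,0.002,0],"rotation":[0,0,0]}]'

```text
t: 37.03
eef_pos: [0.5894, 0.0826, -0.027]
ee_rot: [3.14, -0.002, -1.336]
force: [3.7, -10.9, -0.4]
width: 0.0002
gripper_force: 6.0
```

```bash
python3 - <<'E'
from h import *
np.set_printoptions(precision=3,suppress=True)
for i in range(3):
    s=get_state();print(s['force'],s['force'][:2]@XC,(s['eef_pos'][:2]-O)@np.c_[XC,YC],s['t']);grab_frame("top")
E
```

```text
[  3.716 -10.883  -0.435] -11.444015440689991 [-0.097 -0.058] 37.0333
[  4.443 -10.941  -0.286] -11.669984455183847 [-0.097 -0.059] 37.0833
[  2.649 -11.1    -0.381] -11.406740218453784 [-0.097 -0.058] 37.1333
```

The push is a steady 11.5 N, and the position fits a strip gap of about 15 mm, inside the stated range. I'll withdraw straight back, then up.

apply_moves --steps '[{"translation":[0.001,-0.004,0],"rotation":[0,0,0]},{"translation":[0.003,-0.012,0],"rotation":[0,0,0]},{"translation":[0.006,-0.024,0],"rotation":[0,0,0]},{"translation":[0.012,-0.05,0],"rotation":[0,0,0]},{"translation":[0.018,-0.075,0],"rotation":[0,0,0]},{"translation":[0.03,-0.12,0.02],"rotation":[0,0,0]},{"translation":[0.036,-0.15,0.1],"rotation":[0,0,0]},{"translation":[0.042,-0.175,0.2],"rotation":[0,0,0]},{"translation":[0.042,-0.25,0.34],"rotation":[0,0,0]},{"translation":[0.042,-0.4,0.48],"rotation":[0,0,0]}]'

```text
t: 38.02
eef_pos: [0.6007, -0.0084, 0.0886]
ee_rot: [-3.141, -0.0, -1.333]
force: [1.3, 0.3, 0.8]
width: 0.0002
gripper_force: 0.0
```

apply_moves --steps '[{"translation":[-0.05,-0.1,0.1],"rotation":[0,0,0]},{"translation":[-0.1,-0.2,0.2],"rotation":[0,0,0]},{"translation":[-0.15,-0.3,0.3],"rotation":[0,0,0]},{"translation":[-0.2,-0.4,0.4],"rotation":[0,0,0]},{"translation":[-0.25,-0.5,0.4],"rotation":[0,0,0]},{"translation":[-0.3,-0.6,0.4],"rotation":[0,0,0]},{"translation":[-0.35,-0.7,0.4],"rotation":[0,0,0]},{"translation":[-0.35,-0.8,0.4],"rotation":[0,0,0]},{"translation":[-0.35,-0.8,0.4],"rotation":[0,0,0]},{"translation":[-0.35,-0.8,0.4],"rotation":[0,0,0]}]'

```text
t: 38.85
eef_pos: [0.5119, -0.2101, 0.1868]
ee_rot: [-3.141, -0.0, -1.338]
force: [0.5, -0.1, 0.4]
width: 0.0005
gripper_force: 0.0
```

```bash
python3 - <<'E'
from h import *
np.set_printoptions(precision=3,suppress=True)
wed("t20");print(doorcorner("sc20")[0])
a=cv2.imread("pics/t20.png");b=cv2.imread("pics/top0.png")
for n,(x,y) in dict(jarA=(289,121),jarB=(362,131),tray=(455,247)).items(): print(n,cv2.absdiff(a,b)[y-25:y+25,x-25:x+25].mean().round(1))
S=camera_model("scene");h2=cv2.cvtColor(cv2.imread("pics/sc20.png"),cv2.COLOR_BGR2HSV);m=cv2.inRange(h2,(8,70,110),(24,255,255))
for k in cv2.findContours(m,cv2.RETR_EXTERNAL,cv2.CHAIN_APPROX_NONE)[0]:
    r=cv2.boundingRect(k)
    if cv2.contourArea(k)>40 and 340<r[0]<450: print('scene',cv2.contourArea(k),cv2.boxPoints(cv2.minAreaRect(k)).round().tolist())
E
```

```text
tcp_c [-0.362  0.085] F along -0.1343862142373155 [-0.489 -0.256 -0.795] 38.9
573.0 [[-0.279, -0.203], [-0.337, -0.24], [-0.371, -0.181], [-0.314, -0.145]]
509.5 [[-0.142, -0.285], [-0.173, -0.287], [-0.179, -0.165], [-0.147, -0.164]]
[418 180 176 206]
jarA 35.4
jarB 39.2
tray 17.9
scene 478.5 [[387.0, 290.0], [395.0, 277.0], [428.0, 299.0], [420.0, 311.0]]
scene 516.5 [[351.0, 211.0], [363.0, 201.0], [392.0, 238.0], [379.0, 247.0]]
scene 13563.5 [[433.0, 257.0], [484.0, 150.0], [604.0, 208.0], [552.0, 315.0]]
scene 458.5 [[378.0, 182.0], [406.0, 145.0], [416.0, 152.0], [388.0, 189.0]]
```

The door corner is unchanged at column 418, so it is shut. I'll confirm the wedge's angle and that the jars and tray are unmoved in the scene view, which the arm does not block.

```bash
python3 - <<'E'
from h import *
np.set_printoptions(precision=3,suppress=True)
S=camera_model("scene");q=(cast(S,[(387,290),(395,277),(428,299),(420,311)],.02)[:,:2]-O)@np.c_[XC,YC];print(q)
for e in((0,3),(1,2)): d=q[e[1]]-q[e[0]];print('skew deg',np.degrees(np.arctan2(d[1],d[0])))
a=cv2.imread("pics/scene0.png");b=cv2.imread("pics/sc20.png")
for n,(x0,y0,x1,y1) in dict(jars=(205,185,280,285),tray=(235,108,300,155)).items():
    sh,resp=cv2.phaseCorrelate(*[cv2.cvtColor(i[y0:y1,x0:x1],cv2.COLOR_BGR2GRAY).astype(np.float32) for i in(a,b)]);print(n,np.round(sh,2),round(resp,2),cv2.absdiff(a,b)[y0:y1,x0:x1].mean())
E
```

```text
[[-0.087 -0.072]
 [-0.091 -0.036]
 [-0.015 -0.045]
 [-0.014 -0.077]]
skew deg -3.997017538473147
skew deg -6.54375457498033
jars [ 0.52 -0.02] 0.97 2.5122222222222224
tray [0.04 0.  ] 0.99 2.9944353518821605
```

The bystanders have not moved, the wedge is about 5° off square (the limit is 14°) at y_c ≈ -0.06, and the door is shut. I'll hand it in.

```bash
python3 -c "
from station import *
print(job_done())"
```

```text
the job is handed in; nothing more can be done
None
```

I handed the job in with no verdict returned: the door is shut, the wedge was pushed home under the door's free half at about 11.5 N and let go, and the jars and tray have not moved.

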